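Unfold the winder handle and lock the shutter bolt

TASK

Lock up the shutter: first unfold the crank handle of the grey bolt winder from lying along its arm to fully upright, then wind the crank clockwise (seen from above) until the steel bolt is fully home in its keeper and the crank comes up firm, about 15 N of push at the handle. Never force the crank with more than 25 N, let go leaving the handle upright and the bolt home, and leave the bottle, the terminal and the padlock where they are.

Things in the scene. Friction and masses are not known exactly. Their poses are not given: they have to be found in the camera images.
- winder: Bolt winder fixed to the white table: base plate 150 x 300 x 8 mm, grey housing 110 (x) x 130 (y) mm, top 60 mm above the table. Origin on the table below the vertical crank axis, mid-housing; z up; the bolt comes out towards its +y, into a steel keeper 42 mm high at y 115 to 194 mm. The flat crank arm, 18 mm wide, on top may point any way at the start. Winding takes a steady 4 N at the handle.
- crank_axis (a point): Point on the vertical crank axis at the height of the handle's hinge, 89 mm above the table. Axes as the winder's.
- handle_hinge (a point): The handle's hinge pin at the outer end of the crank arm, 75 mm from the crank axis and 89 mm above the table; it goes round with the crank. The pin is level and square to the arm, whose top face is 75 mm above the table.
- handle_end (a point): Free end of the handle, 70 mm from the hinge pin. The handle is a black round grip, 24 mm in diameter, 15 to 70 mm from the pin, that spins freely on its own spindle. Folded, it lies level above the arm with this end near the crank axis; unfolded, it stands over the pin with this end 159 mm above the table.
- handle (a joint): Fold angle of the handle, rad: 0 folded flat along the arm, 1.57 upright against its rigid stop. The hinge is stiff: about 3 N at 50 mm from the pin moves it, and it stays where it is left. Upright, it takes sideways and outward push but folds again if pushed inwards, towards the crank axis.
- bolt_tip (a point): Middle of the end face of the round steel bolt (20 mm diameter), 26 mm above the table. In the winder's frame its y is 73 to 89 mm at the start and 121 mm when home; it moves 8 mm per radian of crank, so the crank needs 4 to 6 rad clockwise.
- hub (a joint): Wind-up of the spring coupling in the crank hub, rad, positive clockwise: 0.0094 per newton of push at the handle (0.04 winding freely). With the bolt home against its rigid stop the handle yields only by this, 0.7 mm per newton. Firm: above 0.10 (11 N); overforced: above 0.235 (25 N). It springs back on letting go; the bolt stays home.
- bottle: Water bottle, 64 mm in diameter, 200 mm tall, standing loose; origin at its foot. Bystander.
- terminal: Black hand-held terminal, 85 x 165 x 32 mm, lying loose; origin at the middle of its underside. Bystander.
- padlock: Brass padlock, 50 x 80 x 22 mm, lying loose; origin under the middle of its brass body. Bystander.

How it is judged:
On the way, in this order (a step that is already met when the one before it is completed fails the run):
1. the handle is unfolded upright (within 0.12 rad) before the bolt has been wound out more than a little (tip short of y 105 mm) (value of joint handle above 1.45 rad and y of bolt_tip in the frame of winder below 0.105 m), for 0.2 s.
2. the bolt is home (within 1.5 mm) and the crank firm, with more than about 11 N at the handle, and the handle is up (value of joint handle above 1.3 rad and value of joint hub above 0.1 rad and y of bolt_tip in the frame of winder above 0.1195 m), for 0.2 s.
At the end, for the whole second after the job is handed in: The bolt tip is home within 1.5 mm, the handle stands upright within 0.27 rad and still, and bottle, terminal and padlock are within 30 mm of where they began (value of joint handle above 1.3 rad and y of bolt_tip in the frame of winder above 0.1195 m and velocity of joint handle below 0.1 rad/s and distance of each of bottle, terminal, padlock from where it was at the start of the episode below 0.03 m); the robot touches nothing.
It fails at once if the crank is overforced (more than 25 N at the handle, either way) (value of joint hub above 0.235 rad or value of joint hub below -0.235 rad).
It fails at once if the bottle, terminal or padlock is pushed away by more than 30 mm (distance of any of bottle, terminal, padlock from where it was at the start of the episode above 0.03 m).
It fails at once if the bottle is tipped over (angle between bottle's own z axis and vertical above 0.5 rad).
It also fails if it takes over 72 s, if anything falls off the work surface, if the arm or the gripper's body presses on something with over 40 N, if the wrist force passes 120 N, or if a joint passes its speed limit or range.

ROBOT

A 6-joint arm with a two-finger parallel gripper is mounted at the origin on the work surface. World frame = base frame: x ahead of the robot, y to its left, z up, the work surface at z = 0. Lengths are in m, angles in rad, forces in N, time in s.
With the tool pointing down it reaches from about 0.275 to 0.875 m from the base axis. Payload 12.5 kg.
Tool frame: the origin (TCP) lies midway between the tips of the shut fingers; the grasp point (between the pads) lies 19 mm behind it; z points along the fingers, y is the line along which they close (so a half turn about z gives the same grasp; the last joint's range is limited). The gripper opens to 85 mm and grips with 20 to 120 N. Pads are 22 mm wide; open, the fingers measure 114 mm over their backs; the gripper's body (76 mm by 85 mm) begins 54 mm behind the grasp point. The pads swing forward as they close: fully open they stand 13 mm farther back than shut.
Start: joints at [1.041, 0.351, 1.652, -0, 1.139, -0.085], TCP at [0.237, 0.496, 0.231] pointing down, gripper open.
Joint ranges: [-2.75, 2.75], [-0.79, 2.1], [0.01, 2.65], [-1.57, 4.71], [0.07, 3.14], [-2.87, 2.87]. Speed limits (rad/s): [2.22, 2.22, 2.79, 3.14, 3.14, 3.14].

INTERFACE

Orientations are given as a unit quaternion [w, x, y, z].
In Python, from cell import get_obs, capture, job_done, masks_of gives the robot as it stands. The module is installed in compiled form; this text tells all that it offers.
- The arm moves only by the shell command python3 -m handwheel 'ROWS' [FORCE]. ROWS is JSON, one flat list of numbers, 5 for each row, row after row: the shift along the tool's x, y, z in cm, then the turn about the tool's z in rad, then the closure, from 0 (fully open) to 1 (shut). A call has 1 to 10 rows; each row shifts and turns the commanded pose from where the row before left it, along the tool's axes as they then stand; what a row does not reach is not made up. A row lasts 1/8 s, in which the tool goes at most 62.5 mm and 10.7 degrees, less where a joint would pass 70% of its speed; a pose out of reach is approached as far as the arm can. A call with a gripper value outside its range is refused whole. The fingers move at their own pace and stop on an object; FORCE is the grip in N (left out, the last holds). Time passes only in rows, so rows that do not move let the fingers close. It gives the time, the measured TCP pose, the force, the opening and the grip force at its end, in the units of the state.
- get_obs(): the state, without advancing time (a new reading comes with each control period).
- capture(name): name is "scene" or "side" or "wrist"; returns a dict with "img" (480x640x3 uint8, blue, green, red), "intrinsics" (3x3 intrinsics, pixels), "R" (3x3) and "t" (3): a world point X has camera coordinates R X + t. Camera axes: x right, y down, z forward; pixel columns grow to the right and rows downward; lengths in m; the calibration is good to about 2 mm. A picture is of the moment at which its call begins. There is no depth.
- job_done(): hands the job in; it is judged then, once.
Trained networks look in a picture, given as the dict that the camera call returned (one of the last four; its "shot" number tells which), for a name from the list of things; names that differ only in an ending like _2 or _b are one class to them, and where a whole thing is asked for, a point or a joint stands for the part that bears it (a point fixed in the world has none). Each returns a list of dicts, best first, with "score" (0 to 1); they miss things now and then, are a little off and sometimes report something else, mostly with a low value. They report only what shows in the picture. A call takes as long as a camera call.
- masks_of(name, picture): "pixels" (480x640 bool, what is visible of it) and "xy" ([column, row] in pixels, amid what is visible of it).
The state is a dict: "t": time; "joint_positions": joint angles; "qd": joint speeds; "joint_torque": joint torques, N m; "ee_pos": TCP position; "tool_rot": TCP orientation; "wrist_force": force on the tool from outside, world axes, zero at the start; "torque": the same for the moment, N m; "width": finger opening in m; "gripper_force": force on a finger pad.
Only numpy, scipy, OpenCV 4.12 (cv2) and the standard library are available. Lean on these libraries where they do the work, as an engineer would, in place of code of your own. Each camera call takes 0.05 s, during which the arm holds its last target. There are 200 camera calls.

## Working session

There is one attempt and no reset: what is moved stays moved. The work goes in short steps, Python scripts to look and compute and a shell command to move; the robot and the scene stay as the last step left them, time stands still between calls to the robot, and variables do not carry over. Pictures are saved under pics/ and viewed, at most 14 in all, crops included, and the job is handed in when it is done.

```bash
mkdir -p pics
cat > h.py <<'E'
import numpy as np, cv2
from cell import get_obs, capture, job_done, masks_of
def ray(c,px,z):
    K=np.array(c["intrinsics"]);R=np.array(c["R"]);t=np.array(c["t"])
    d=R.T@np.linalg.inv(K)@np.array([px[0],px[1],1.]);o=-R.T@t
    return o+d*(z-o[2])/d[2]
def proj(c,X):
    p=np.array(c["intrinsics"])@(np.array(c["R"])@np.array(X)+np.array(c["t"]));return p[:2]/p[2]
E
python3 - <<'E'
from h import *
o=get_obs();print({k:np.round(v,3) for k,v in o.items()})
for n in("scene","side"):
    c=capture(n);cv2.imwrite(f"pics/{n}0.png",c["img"])
    print(n,"cam",np.round(-np.array(c["R"]).T@c["t"],3))
    for k,z in(("winder",.03),("handle_hinge",.089),("handle_end",.089),("bolt_tip",.026),("bottle",.1),("terminal",.03),("padlock",.02)):
        for m in masks_of(k,c)[:2]:print(k,round(m["score"],2),np.round(m["xy"]),m["pixels"].sum(),np.round(ray(c,m["xy"],z),3))
E
```

```text
{'t': np.float64(0.0), 'joint_positions': array([ 1.041,  0.351,  1.652,  0.   ,  1.139, -0.085]), 'qd': array([ 0.   ,  0.002,  0.001, -0.001, -0.001,  0.   ]), 'joint_torque': array([ 1.0000e-03, -5.0611e+01, -2.9141e+01, -0.0000e+00,  5.0000e-03,
        0.0000e+00]), 'ee_pos': array([0.236, 0.496, 0.231]), 'tool_rot': array([-0.   ,  0.221,  0.975, -0.001]), 'wrist_force': array([0.29 , 0.204, 0.191]), 'torque': array([-0.066, -0.013, -0.002]), 'gripper_force': np.float64(0.0), 'width': np.float64(0.085)}
scene cam [ 1.169 -0.245  0.539]
winder 0.61 [381. 252.] 9074 [0.585 0.055 0.03 ]
handle_hinge 0.82 [361. 221.] 401 [0.559 0.021 0.089]
handle_end 0.96 [357. 219.] 378 [0.551 0.016 0.089]
bottle 0.98 [258. 323.] 4786 [ 0.761 -0.205  0.1  ]
bottle 0.55 [363. 221.] 435 [0.576 0.017 0.1  ]
terminal 0.95 [223. 291.] 2726 [ 0.607 -0.24   0.03 ]
padlock 0.61 [366. 207.] 415 [0.416 0.092 0.02 ]
side cam [ 0.453 -0.791  0.702]
winder 0.55 [313. 233.] 8879 [0.573 0.037 0.03 ]
handle_hinge 0.9 [309. 213.] 508 [0.564 0.022 0.089]
handle_end 0.95 [309. 212.] 470 [0.564 0.025 0.089]
handle_end 0.69 [462. 299.] 4273 [ 0.753 -0.221  0.089]
bottle 0.71 [460. 295.] 4101 [ 0.748 -0.223  0.1  ]
terminal 0.92 [353. 348.] 5862 [ 0.59  -0.237  0.03 ]
padlock 0.78 [219. 233.] 844 [0.403 0.078 0.02 ]
```

View pics/side0.png

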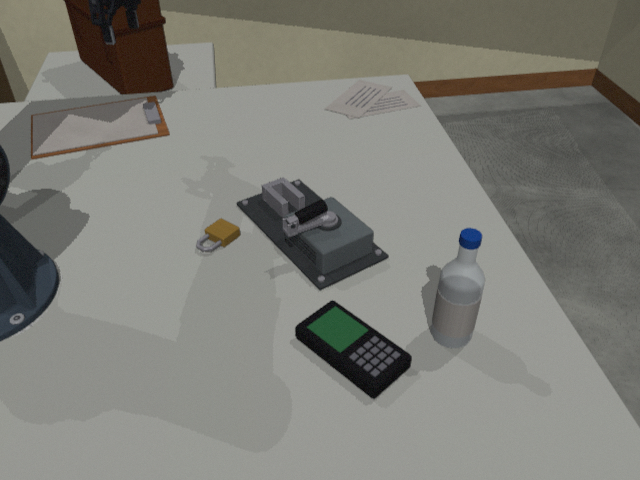

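View pics/scene0.png

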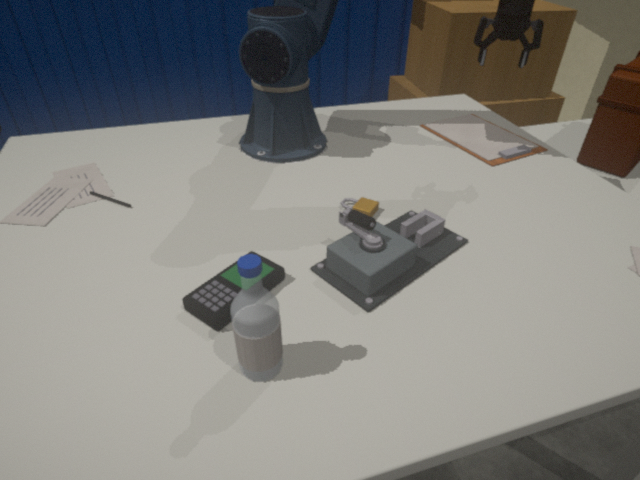

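```bash
cat crop.py 2>/dev/null
python3 - <<'E'
from h import *
ims=[]
for n,P,hub in(("scene",[(313,267),(369,302),(467,240),(413,211)],(373,240)),("side",[(321,280),(387,254),(297,183),(238,205)],(328,218))):
    c=capture(n)
    Q=np.array([ray(c,p,.008)[:2] for p in P]);print(n,Q.round(3).tolist(),"hub",ray(c,hub,.078).round(3), ray(c,hub,.085).round(3))
    print("len",np.linalg.norm(Q-np.roll(Q,-1,0),axis=1).round(3), "yaw of +y", np.degrees(np.arctan2(*((Q[2]+Q[3]-Q[0]-Q[1])[::-1]))).round(1), "centre",Q.mean(0).round(3))
    x,y=(340,190) if n=="scene" else (230,170)
    ims.append(cv2.resize(c["img"][y:y+120,x-40:x+160],None,fx=4,fy=4,interpolation=cv2.INTER_CUBIC)[:300+180])
cv2.imwrite("pics/c1.png",cv2.resize(np.vstack(ims),(500,600)))
E
```

```text
scene [[0.566, -0.073], [0.682, -0.007], [0.574, 0.252], [0.444, 0.195]] hub [0.605 0.026 0.078] [0.614 0.022 0.085]
len [0.133 0.281 0.142 0.294] yaw of +y 113.6 centre [0.567 0.092]
side [[0.571, -0.063], [0.699, -0.015], [0.569, 0.236], [0.443, 0.178]] hub [0.596 0.016 0.078] [0.595 0.007 0.085]
len [0.137 0.283 0.139 0.273] yaw of +y 117.6 centre [0.571 0.084]
```

View pics/c1.png

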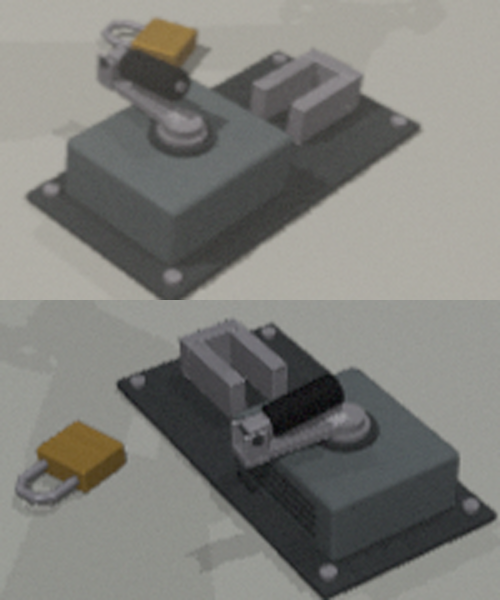

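Run:
```python
from h import *
from scipy.optimize import least_squares
cs={n:capture(n) for n in("scene","side")}
h=lambda n,u,v:(n,(300+u/2.5,190+v/2.5) if n=="scene" else (190+u/2.5,170+(v-300)/2.5))
obs=[]
for n,P in(("scene",[(28,197),(172,299),(420,127),(282,52)]),("side",[(328,598),(496,515),(268,321),(118,383)])):
    for (u,v),(sx,sy) in zip(P,[(-1,-1),(1,-1),(1,1),(-1,1)]): obs.append((h(n,u,v),"P",sx,sy))
for n,P in(("scene",[((68,148),(-1,-1)),((172,213),(1,-1)),((290,150),(1,1))]),("side",[((325,510),(-1,-1)),((457,460),(1,-1)),((350,368),(1,1))])):
    for p,(sx,sy) in P: obs.append((h(n,*p),"H",sx,sy))
obs+=[(h("scene",183,124),"A",0,0),(h("side",352,418),"A",0,0),(h("scene",110,68),"G",0,0),(h("side",252,436),"G",0,0)]
def f(p):
    x,y,a,off,b,zh=p;r=[]
    for (n,px),k,sx,sy in obs:
        L={"P":(.075*sx,off+.15*sy,.008),"H":(.055*sx,.065*sy,.06),"A":(0,0,zh),"G":(.075*np.cos(b),.075*np.sin(b),.087)}[k]
        c,s=np.cos(a),np.sin(a)
        r+=list(proj(cs[n],[x+c*L[0]-s*L[1],y+s*L[0]+c*L[1],L[2]])-px)
    return r
s=least_squares(f,[.6,.02,np.radians(25),.06,2.5,.085],loss="soft_l1")
print(s.x.round(4),np.degrees(s.x[[2,4]]).round(1));print(np.array(f(s.x)).reshape(-1,2).round(1).tolist())
x,y,a,off,b,zh=s.x
print("hinge",x+.075*np.cos(a+b),y+.075*np.sin(a+b),"arm world deg",np.degrees(a+b))
for n in cs:
  m=masks_of("padlock",cs[n])[0]; print(ray(cs[n],m["xy"],.011).round(3))
```

```text
[0.5983 0.0274 0.4368 0.0651 3.1172 0.0725] [ 25.  178.6]
[[-2.7, -1.0], [-1.6, 1.9], [0.0, -0.6], [-2.4, -0.7], [-1.4, -1.7], [0.6, -1.3], [1.6, -0.3], [-1.4, -1.8], [-3.3, -2.9], [0.1, 1.6], [2.1, -4.9], [2.9, -0.7], [2.2, -3.9], [2.1, -2.5], [-1.4, 0.5], [-2.9, -0.6], [-0.5, -1.9], [0.1, -0.1]]
hinge 0.5295407290748233 -0.002676755586221692 arm world deg 203.6301711996188
[0.39  0.099 0.011]
[0.403 0.092 0.011]
```

```bash
python3 -m handwheel '[-5,-2.9,-0.5,0,0, -5,-2.9,-0.5,0,0, -5,-2.9,-0.5,0,0, -5,-2.9,-0.5,0,0, -5,-2.9,-0.5,0,0, -5,-2.9,-0.5,0,0, -5,-2.9,-0.5,0,0, -5,-2.9,-0.5,0,0, -5,-2.9,-0.5,0,0, -5,-2.9,-0.5,0,0]' 20; python3 -m handwheel '[0,0,0,-0.174,0, 0,0,0,-0.174,0, 0,0,0,-0.174,0, 0,0,0,-0.174,0, 0,0,0,-0.174,0, 0,0,0,0,0, 0,0,0,0,0]'
python3 - <<'E'
from h import *
c=capture("wrist");cv2.imwrite("pics/w1.png",c["img"]);np.set_printoptions(precision=4,suppress=True)
print(-np.array(c["R"]).T@c["t"],c["R"][2],get_obs()["joint_positions"])
for k,z in(("winder",.06),("handle_hinge",.089),("handle_end",.089),("bolt_tip",.026),("padlock",.02)):
    for m in masks_of(k,c)[:1]:print(k,round(m["score"],2),np.round(m["xy"]),m["pixels"].sum(),np.round(ray(c,m["xy"],z),3))
E
```

```text
t: 2.35
ee_pos: [0.5641, 0.0178, 0.2816]
tool_rot: [0.0, 0.221, 0.975, 0.0]
wrist_force: [0.8, 1.5, -0.4]
width: 0.0854
gripper_force: 0.0
t: 3.22
ee_pos: [0.5632, 0.0196, 0.2813]
tool_rot: [-0.0, -0.209, 0.978, 0.0]
wrist_force: [-0.1, 0.5, -1.0]
width: 0.0856
gripper_force: 0.0
[ 0.486  -0.0151  0.4244] [ 0.2993  0.1338 -0.9447] [-0.0479  0.3294  1.5546 -0.      1.2576 -2.0407]
winder 0.66 [371. 211.] 29240 [0.549 0.068 0.06 ]
handle_hinge 0.86 [322. 209.] 1756 [0.562 0.017 0.089]
handle_end 0.94 [322. 208.] 1744 [0.561 0.017 0.089]
bolt_tip 0.72 [385. 224.] 285 [0.562 0.098 0.026]
padlock 0.61 [443.  81.] 3014 [0.399 0.083 0.02 ]
```

View pics/w1.png

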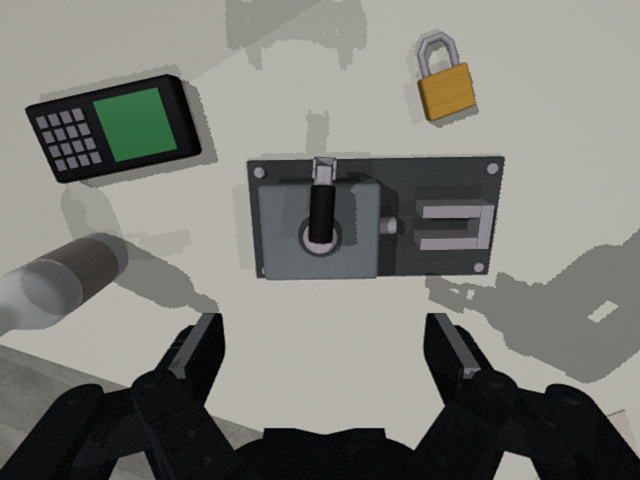

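Run:
```python
from h import *
from scipy.optimize import least_squares
c=capture("wrist");np.set_printoptions(precision=4,suppress=True)
obs=[((248,157),"P",-1,-1),((504,156),"P",-1,1),((493,275),"P",1,1),((259,184),"H",-1,-1),((380,182),"H",-1,1),((377,278),"H",1,1),((264,279),"H",1,-1),((320,238),"A",0,0),((323,172),"G",0,0),((397,226),"B",0,0)]
def f(p):
    x,y,a,off,b,yb=p;r=[]
    for px,k,sx,sy in obs:
        L={"P":(.075*sx,off+.15*sy,.008),"H":(.055*sx,.065*sy,.06),"A":(0,0,.075),"G":(.075*np.cos(b),.075*np.sin(b),.089),"B":(0,yb,.026)}[k]
        q,s=np.cos(a),np.sin(a)
        r+=list(proj(c,[x+q*L[0]-s*L[1],y+s*L[0]+q*L[1],L[2]])-px)
    return r
s=least_squares(f,[.6,.02,np.radians(25),.06,3.1,.08],loss="soft_l1")
x,y,a,off,b,yb=s.x
print(s.x,np.degrees(a),np.array(f(s.x)).reshape(-1,2).round(1).tolist())
print("hinge",x+.075*np.cos(a+b),y+.075*np.sin(a+b),"arm deg",np.degrees(a+b))
m=masks_of("handle_end",c)[0]["pixels"]; v,u=np.nonzero(m&(c["img"].max(2)<60)); print(u.mean(),v.mean(),ray(c,(u.mean(),v.mean()),.089),v.min(),v.max())
```

```text
[0.5941 0.0287 0.4351 0.0672 3.0841 0.0903] 24.929450026487 [[-0.1, 1.9], [3.7, 0.1], [-3.9, -0.1], [-2.6, -0.3], [2.0, 0.3], [0.8, 1.1], [-0.4, 1.2], [-0.2, -0.0], [0.0, -5.0], [-0.0, -2.0]]
hinge 0.5243502160089428 0.0010563649916612364 arm deg 201.6363301912395
321.36664369400415 212.92005513439008 [0.5655 0.0178 0.089 ] 170 243
```

```bash
python3 -m handwheel '[-0.3,-0.35,5,0.043,0, 0,0,5,0,0, 0,0,5,0,0, 0,0,3,0,0, 0,0,2,0,0, 0,0,1,0,0.4, 0,0,0,0,0.4,0,0,0,0,0.4]' 20
python3 - <<'E'
from h import *
c=capture("wrist");cv2.imwrite("pics/w2.png",c["img"])
E
```

```text
t: 4.62
ee_pos: [0.5679, 0.0176, 0.0722]
tool_rot: [0.001, -0.19, 0.982, -0.0]
wrist_force: [0.5, 0.1, -0.8]
width: 0.051
gripper_force: 0.0
```

View pics/w2.png

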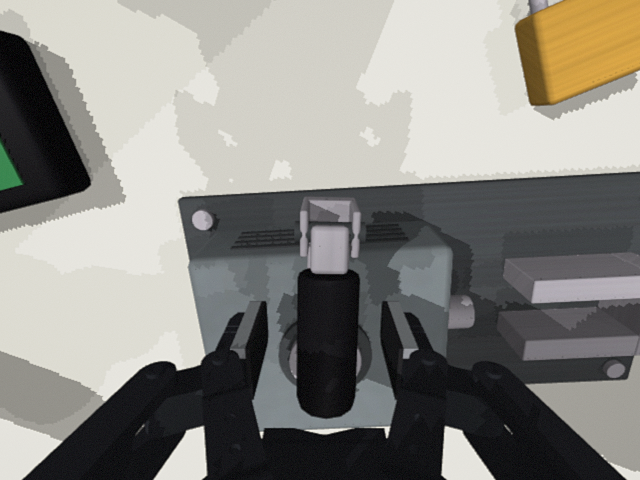

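```bash
python3 - <<'E'
from h import *
c=capture("wrist")
for p in((330,236),(330,225),(328,415)):print(ray(c,p,.089).round(4))
o=get_obs();t=np.array(o["ee_pos"]);print(t,proj(c,t+[0,0,.019]))
E
python3 -m handwheel '[0,0,0,0,0.7, 0,0,0,0,0.8, 0,0,0,0,0.8, 0,0,0,0,0.8]' 20
```

```text
[0.5269 0.0035 0.089 ]
[0.5229 0.0019 0.089 ]
[0.6071 0.0353 0.089 ]
[0.56783846 0.01759568 0.07215738] [324.0162021  337.37859239]
t: 5.22
ee_pos: [0.5675, 0.0178, 0.0715]
tool_rot: [0.0, -0.19, 0.982, 0.0]
wrist_force: [-1.7, 4.0, 2.8]
width: 0.0235
gripper_force: 20.5
```

```bash
python3 -m handwheel '[0.15,0,-1.15,0,0.8, 0.45,0,-1.07,0,0.8, 0.71,0,-0.92,0,0.8, 0,0,0,0,0.8]' 25; python3 -m handwheel '[0.92,0,-0.71,0,0.8, 1.07,0,-0.45,0,0.8, 1.15,0,-0.15,0,0.8, 0,0,0,0,0.8, 0,0,0,0,0.8]'
python3 - <<'E'
from h import *
c=capture("side");cv2.imwrite("pics/s2.png",cv2.resize(c["img"][130:310,200:440],None,fx=3,fy=3))
E
```

```text
t: 5.72
ee_pos: [0.5543, 0.0124, 0.1032]
tool_rot: [-0.001, -0.19, 0.982, 0.0]
wrist_force: [-5.5, 0.4, -2.5]
width: 0.0234
gripper_force: 26.2
t: 6.35
ee_pos: [0.5268, 0.0009, 0.1171]
tool_rot: [0.001, -0.19, 0.982, -0.0]
wrist_force: [0.2, 3.1, 4.5]
width: 0.0227
gripper_force: 25.6
```

View pics/s2.png

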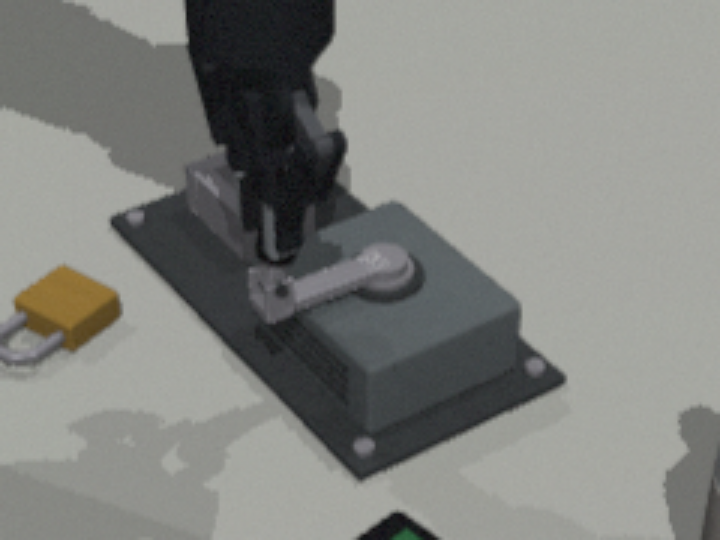

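```bash
python3 -m handwheel '[0.2,0,0,0,0.8, 0,0,0,0,0.8]'; python3 -m handwheel '[0.2,0,0,0,0.8, 0,0,0,0,0.8]';python3 -m handwheel '[0.2,0,0,0,0.8, 0,0,0,0,0.8]'
```

```text
t: 6.65
ee_pos: [0.526, 0.0004, 0.1171]
tool_rot: [0.002, -0.19, 0.982, -0.0]
wrist_force: [5.0, 6.4, 3.3]
width: 0.0235
gripper_force: 25.4
t: 6.9
ee_pos: [0.5242, -0.0003, 0.1171]
tool_rot: [0.003, -0.19, 0.982, -0.0]
wrist_force: [5.1, 6.1, 2.0]
width: 0.0233
gripper_force: 24.6
t: 7.15
ee_pos: [0.5224, -0.0011, 0.1171]
tool_rot: [0.003, -0.19, 0.982, -0.0]
wrist_force: [5.5, 5.1, 3.2]
width: 0.0229
gripper_force: 24.4
```

```bash
python3 -m handwheel '[0.2,0,0,0,0.8, 0,0,0,0,0.8]'; python3 -m handwheel '[0.2,0,0,0,0.8, 0,0,0,0,0.8]';python3 - <<'E'
from h import *
c=capture("scene");cv2.imwrite("pics/s3.png",cv2.resize(c["img"][110:310,280:500],None,fx=2.8,fy=2.8))
c=capture("wrist");cv2.imwrite("pics/w3.png",c["img"])
E
```

```text
t: 7.4
ee_pos: [0.5204, -0.0019, 0.117]
tool_rot: [0.002, -0.19, 0.982, -0.0]
wrist_force: [5.1, 5.1, 3.3]
width: 0.0234
gripper_force: 24.5
t: 7.65
ee_pos: [0.5186, -0.0026, 0.1169]
tool_rot: [0.002, -0.19, 0.982, -0.0]
wrist_force: [7.3, 5.8, 0.8]
width: 0.0229
gripper_force: 24.5
```

View pics/s3.png

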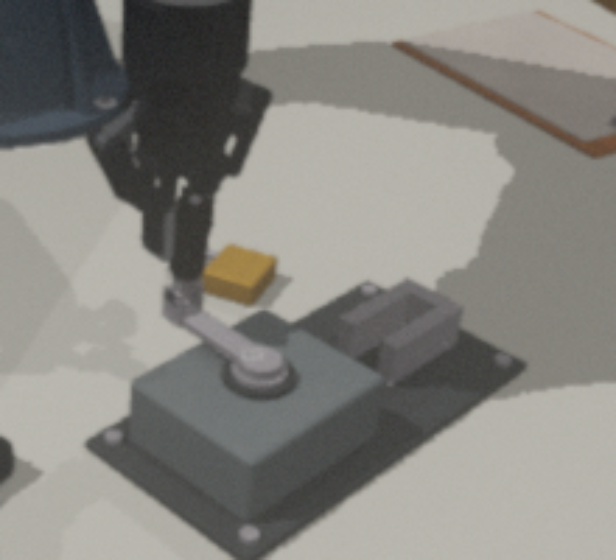

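View pics/w3.png

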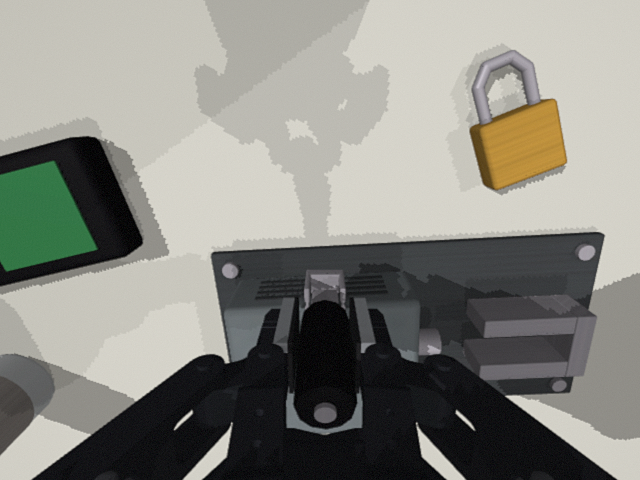

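Run:
```python
from h import *
c=capture("wrist")
print("end",[ray(c,(325,412),z).round(4) for z in(.159,.157)],"pin?",[ray(c,(324,v),.089).round(4) for v in(284,290,296)])
for b,k in(((.526,.002),0),((.522,0),0)):print(proj(c,[*b,.089]),proj(c,[*b,.159]),proj(c,[b[0]+.019*.93,b[1]+.007,.156]))
```

```text
end [array([0.5333, 0.0038, 0.159 ]), array([0.5351, 0.0045, 0.157 ])] pin? [array([ 0.5174, -0.0031,  0.089 ]), array([ 0.5207, -0.0018,  0.089 ]), array([ 5.241e-01, -5.000e-04,  8.900e-02])]
[326.83675285 300.4433321 ] [327.99960788 395.80975508] [327.49108485 429.47828177]
[326.18759873 293.13378813] [327.02044852 385.76140896] [326.57322503 420.48927225]
```

```bash
python3 -m handwheel '[0,0,0,0,0.4, 0,0,0,0,0.4, 0,0,-4,0,0.4, 0,0,-4,0,0.4,0,0,-2,0,0.4,0,0,0,0,0.4]'
python3 - <<'E'
from h import *
ims=[]
for n in("scene","side","wrist"):
    c=capture(n)
    m=masks_of("handle_end",c)[0]; print(n,m["score"],m["xy"],m["pixels"].sum())
    u,v=[int(i) for i in m["xy"]]
    w=45 if n!="wrist" else 110
    v=max(w,min(480-w,v))
    ims.append(cv2.resize(c["img"][v-w:v+w,u-w:u+w],(266,266),interpolation=cv2.INTER_CUBIC));print(u-w,v-w,266/2/w)
cv2.imwrite("pics/m4.png",np.hstack(ims))
E
```

```text
t: 8.55
ee_pos: [0.5172, -0.0029, 0.2168]
tool_rot: [0.001, -0.19, 0.982, -0.0]
wrist_force: [0.4, -0.1, -0.8]
width: 0.051
gripper_force: 0.0
scene 0.75 [349.1, 194.6] 412
304 149 2.9555555555555557
side 0.7 [291.1, 200.9] 473
246 155 2.9555555555555557
wrist 0.95 [328.8, 271.2] 2040
218 161 1.209090909090909
```

View pics/m4.png

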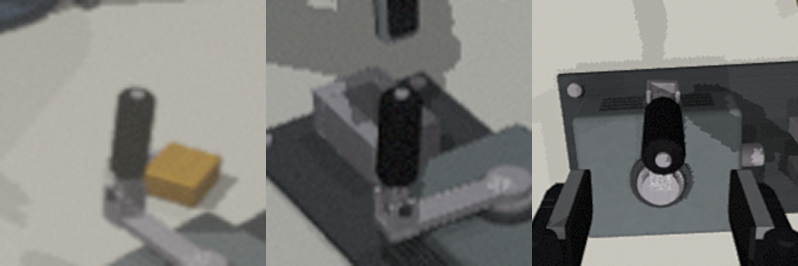

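Run:
```python
from h import *
from scipy.optimize import least_squares
cs={n:capture(n) for n in("scene","side","wrist")}
E={"scene":(350,180.8),"side":(290.3,186.5),"wrist":(326.3,292.5)}
B={"scene":(304+126/2.956,149+178/2.956),"side":(246+132/2.956,155+180/2.956)}  # foot of grip
for nm,D in(("end",E),("base",B)):
    s=least_squares(lambda X:np.concatenate([proj(cs[n],X)-D[n] for n in D]),[.53,0,.14]);print(nm,s.x.round(4),s.fun.round(1))
A=(.595,.0285)
print([ray(cs[n],E[n],.158).round(4) for n in E])
for n in cs:
    m=masks_of("handle_end",cs[n])[0]["pixels"]&(cs[n]["img"].max(2)<70);v,u=np.nonzero(m)
    best=[]
    ang=np.linspace(0,2*np.pi,24)
    def sil(tilt,b):
        d=np.array([np.cos(np.radians(21.7)),np.sin(np.radians(21.7)),0]);z=np.array([0,0,1.])
        ax=d*np.sin(tilt)+z*np.cos(tilt);e1=d*np.cos(tilt)-z*np.sin(tilt);e2=np.cross(ax,e1)
        P=[np.array([*b,.089])+ax*l+.012*(np.cos(q)*e1+np.sin(q)*e2) for l in(.015,.07) for q in ang]
        im=np.zeros((480,640),np.uint8);cv2.fillConvexPoly(im,cv2.convexHull(np.array([proj(cs[n],p) for p in P]).round().astype(np.int32)),1);return im>0
    full=masks_of("handle_end",cs[n])[0]["pixels"]
    d=np.array([-np.cos(np.radians(21.7)),-np.sin(np.radians(21.7))]);q=np.array([d[1],-d[0]])
    r=[]
    for tilt in np.arange(0,.36,.04):
        for i in np.arange(.066,.084,.002):
            for j in(-.006,-.003,0,.003,.006):
                b=np.array(A)+d*i+q*j;S=sil(tilt,b);r.append(((S&m).sum()/(S|m).sum(),round(tilt,2),round(i,3),j))
    r.sort(reverse=True);print(n,[tuple(np.round(k,3)) for k in r[:5]],m.sum(),full.sum())
```

```text
end [0.5324 0.0053 0.1594] [-0.1  0.3  0.3 -0.6  0.  -0.2]
base [0.5303 0.0028 0.1003] [ 0.1 -0.1  0.1  0.1]
[array([0.529 , 0.0068, 0.158 ]), array([0.532 , 0.0057, 0.158 ]), array([0.5332, 0.0056, 0.158 ])]
scene [(np.float64(0.58), np.float64(0.16), np.float64(0.078), np.float64(0.006)), (np.float64(0.572), np.float64(0.24), np.float64(0.082), np.float64(0.006)), (np.float64(0.57), np.float64(0.16), np.float64(0.074), np.float64(0.0)), (np.float64(0.569), np.float64(0.16), np.float64(0.08), np.float64(0.003)), (np.float64(0.568), np.float64(0.28), np.float64(0.082), np.float64(0.0))] 253 381
side [(np.float64(0.754), np.float64(0.08), np.float64(0.074), np.float64(-0.003)), (np.float64(0.752), np.float64(0.0), np.float64(0.072), np.float64(-0.006)), (np.float64(0.751), np.float64(0.08), np.float64(0.076), np.float64(-0.003)), (np.float64(0.751), np.float64(0.08), np.float64(0.074), np.float64(-0.006)), (np.float64(0.745), np.float64(0.16), np.float64(0.078), np.float64(-0.003))] 404 462
wrist [(np.float64(0.795), np.float64(0.0), np.float64(0.072), np.float64(0.0)), (np.float64(0.794), np.float64(0.04), np.float64(0.072), np.float64(0.003)), (np.float64(0.793), np.float64(0.0), np.float64(0.07), np.float64(0.003)), (np.float64(0.792), np.float64(0.0), np.float64(0.07), np.float64(0.0)), (np.float64(0.79), np.float64(0.0), np.float64(0.072), np.float64(0.003))] 1818 2028
```

```bash
python3 -m handwheel '[-1.55,0.1,0,0,0.4, 0,0,4,0,0.4, 0,0,4,0,0.4, 0,0,2.5,0,0.4, 0,0,0,0,0.75, 0,0,0,0,0.8, 0,0,0,0,0.8, 0,0,0,0,0.8]' 25;  python3 -m handwheel '[0.15,0,0,0,0.8, 0,0,0,0,0.8]'; python3 -m handwheel '[0.15,0,0,0,0.8, 0,0,0,0,0.8]';python3 -m handwheel '[0.15,0,0,0,0.8, 0,0,0,0,0.8]'
```

```text
t: 10.3
ee_pos: [0.5313, 0.0041, 0.1113]
tool_rot: [0.001, -0.19, 0.982, -0.0]
wrist_force: [2.5, 2.4, -6.8]
width: 0.0236
gripper_force: 25.5
t: 10.55
ee_pos: [0.5305, 0.0036, 0.1114]
tool_rot: [0.002, -0.19, 0.982, -0.0]
wrist_force: [6.2, 4.1, -7.1]
width: 0.0232
gripper_force: 25.5
t: 10.8
ee_pos: [0.5294, 0.0031, 0.1116]
tool_rot: [0.002, -0.19, 0.982, -0.0]
wrist_force: [7.1, 4.4, -7.1]
width: 0.0231
gripper_force: 25.5
t: 11.05
ee_pos: [0.5283, 0.0025, 0.1117]
tool_rot: [0.002, -0.19, 0.982, -0.0]
wrist_force: [8.4, 4.0, -5.9]
width: 0.0237
gripper_force: 25.5
```

```bash
python3 -m handwheel '[0,0,0,0,0.65, 0,0,0,0,0.65, -0.05,0.9,0,0.12,0.65, -0.05,0.9,0,0.12,0.65, -0.05,0.9,0,0.12,0.65, -0.05,0.9,0,0.12,0.65, -0.05,0.9,0,0.12,0.65]'
python3 - <<'E'
from h import *
o=get_obs();print(o["joint_positions"][[0,5]]);c=capture("wrist")
m=masks_of("handle_end",c)[:1]+masks_of("bolt_tip",c)[:1]
for i,z in zip(m,(.14,.026)):print(i["score"],i["xy"],ray(c,i["xy"],z))
cv2.imwrite("pics/w5.png",c["img"])
E
```

```text
t: 11.92
ee_pos: [0.5228, 0.0462, 0.1112]
tool_rot: [0.0, 0.111, 0.994, -0.001]
wrist_force: [0.9, -4.8, 1.2]
width: 0.0299
gripper_force: 2.1
[-7.68688355e-05 -1.34832574e+00]
0.85 [314.0, 355.1] [0.5232391  0.04224139 0.14      ]
0.84 [408.6, 284.9] [0.5625044  0.09936507 0.026     ]
```

View pics/w5.png

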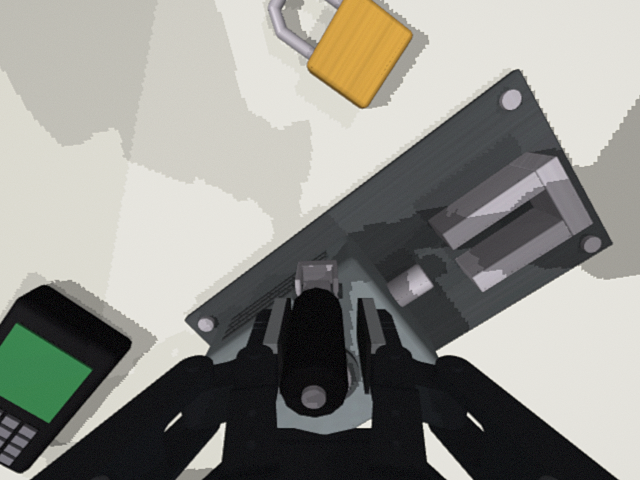

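```bash
cat > st.py <<'E'
from h import *
o=get_obs();p=np.array(o["ee_pos"]);q=o["tool_rot"];A=np.array([.598,.0295])
from scipy.spatial.transform import Rotation as Ro
R=Ro.from_quat([q[1],q[2],q[3],q[0]]).as_matrix()
f=R.T@np.array(o["wrist_force"]);e=R.T@np.array([*(p[:2]-A),0])
yaw=np.arctan2(R[1,0],R[0,0])
print("t",round(o["t"],2),"tool force",f.round(1),"rel axis mm",(e*1e3).round(1),"wound",round(np.radians(201.7)-(yaw%(2*np.pi)),3)%(2*np.pi),"q6",o["joint_positions"][5].round(2))
c=capture("wrist");m=masks_of("handle_end",c)[:1]
for i in m:
    h=ray(c,i["xy"],.135);print("handle rel TCP tool mm",(R.T@np.array([*(h-p)[:2],0])*1e3).round(1))
E
python3 -m handwheel '[-0.07,1.05,0,0.14,0.65, -0.07,1.05,0,0.14,0.65, -0.07,1.05,0,0.14,0.65, -0.07,1.05,0,0.14,0.65, -0.07,1.05,0,0.14,0.65, -0.07,1.05,0,0.14,0.65, -0.07,1.05,0,0.14,0.65, -0.07,1.05,0,0.14,0.65, -0.07,1.05,0,0.14,0.65, -0.07,1.05,0,0.14,0.65]';python3 st.py
```

```text
t: 13.32
ee_pos: [0.5991, 0.1055, 0.1107]
tool_rot: [-0.001, 0.724, 0.69, -0.001]
wrist_force: [-4.4, 0.0, 3.3]
width: 0.0302
gripper_force: 2.1
t 13.32 tool force [-0.2 -4.4 -3.3] rel axis mm [76.  -2.6  0. ] wound 1.998 q6 0.15
handle rel TCP tool mm [-5.9 -1.4  0. ]
```

```bash
python3 -m handwheel '[-0.09,1.05,0,0.14,0.65, -0.09,1.05,0,0.14,0.65, -0.09,1.05,0,0.14,0.65, -0.09,1.05,0,0.14,0.65, -0.09,1.05,0,0.14,0.65, -0.09,1.05,0,0.14,0.65, -0.08,1.05,0,0.14,0.65, -0.08,1.05,0,0.14,0.65, -0.08,1.05,0,0.14,0.65, -0.08,1.05,0,0.14,0.65]';python3 st.py
```

```text
t: 14.68
ee_pos: [0.6698, 0.0391, 0.1107]
tool_rot: [-0.001, 0.998, 0.062, -0.0]
wrist_force: [-1.2, 4.5, -0.3]
width: 0.0298
gripper_force: 2.2
t 14.68 tool force [-0.7 -4.7  0.3] rel axis mm [72.5 -0.6  0. ] wound 3.395 q6 1.43
handle rel TCP tool mm [-6.1 -3.2  0. ]
```

```bash
python3 -m handwheel '[-0.06,0.9,0,0.12,0.65, -0.06,0.9,0,0.12,0.65, -0.06,0.9,0,0.12,0.65, 0,0,0,0,0.65]';python3 st.py
python3 - <<'E'
from h import *
from st import R
c=capture("side");print([ (m["score"],m["xy"]) for m in masks_of("handle_end",c)[:1]])
c=capture("wrist");cv2.imwrite("pics/w6.png",c["img"])
E
```

```text
t: 15.28
ee_pos: [0.6683, 0.0121, 0.1108]
tool_rot: [-0.0, 0.993, -0.115, 0.0]
wrist_force: [1.4, 3.5, -2.2]
width: 0.0301
gripper_force: 1.6
t 15.28 tool force [ 0.5 -3.8  2.2] rel axis mm [72.4  0.8  0. ] wound 3.751185307179586 q6 1.75
handle rel TCP tool mm [-4.2 -3.3  0. ]
t 15.38 tool force [ 1.1 -3.1  1.6] rel axis mm [72.3  0.6 -0. ] wound 3.7501853071795863 q6 1.75
handle rel TCP tool mm [-4.8 -3.5  0. ]
[]
```

View pics/w6.png

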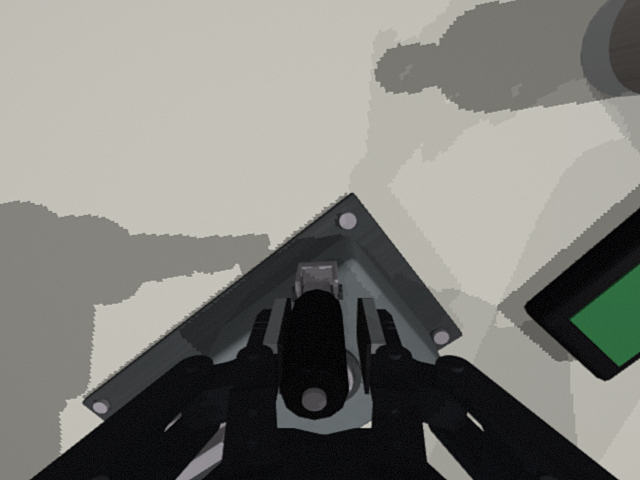

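```bash
cat > ok.py <<'E'
import sys
from cell import get_obs
import numpy as np
from scipy.spatial.transform import Rotation as Ro
o=get_obs();q=o["tool_rot"];R=Ro.from_quat([q[1],q[2],q[3],q[0]]).as_matrix()
f=R.T@np.array(o["wrist_force"]);print("F tool",f.round(1));sys.exit(0 if abs(f[1])<7 else 1)
E
python3 -m handwheel '[-0.06,0.9,0,0.12,0.65, -0.04,0.6,0,0.08,0.65, 0,0,0,0,0.65]' && python3 ok.py && python3 -m handwheel '[-0.05,0.75,0,0.1,0.65, 0,0,0,0,0.65]' && python3 ok.py && python3 -m handwheel '[-0.05,0.75,0,0.1,0.65, 0,0,0,0,0.65]' && python3 ok.py && python3 -m handwheel '[-0.05,0.75,0,0.1,0.65, 0,0,0,0,0.65]' && python3 ok.py;python3 st.py
```

```text
t: 16.0
ee_pos: [0.6633, -0.0022, 0.1108]
tool_rot: [-0.0, 0.976, -0.216, 0.0]
wrist_force: [1.8, 2.3, -2.4]
width: 0.0301
gripper_force: 1.7
F tool [ 0.6 -2.8  2.4]
t: 16.25
ee_pos: [0.6598, -0.0087, 0.1108]
tool_rot: [-0.0, 0.965, -0.264, 0.0]
wrist_force: [2.0, 3.4, -3.8]
width: 0.03
gripper_force: 1.8
F tool [-0.  -3.9  3.8]
t: 16.5
ee_pos: [0.6555, -0.0148, 0.1109]
tool_rot: [-0.0, 0.95, -0.311, 0.0]
wrist_force: [1.9, 1.6, -2.0]
width: 0.0299
gripper_force: 1.8
F tool [ 0.6 -2.5  2. ]
t: 16.75
ee_pos: [0.6507, -0.0205, 0.1109]
tool_rot: [-0.0, 0.934, -0.358, 0.0]
wrist_force: [2.9, 3.1, -3.4]
width: 0.0299
gripper_force: 1.9
F tool [ 0.  -4.2  3.4]
t 16.75 tool force [ 0.  -4.2  3.4] rel axis mm [72.6  1.9  0. ] wound 4.253185307179587 q6 2.2
handle rel TCP tool mm [-5.8 -2.8 -0. ]
```

```bash
python3 -m handwheel '[-0.05,0.75,0,0.1,0.65, 0,0,0,0,0.65]' && python3 ok.py && python3 -m handwheel '[-0.05,0.75,0,0.1,0.65, 0,0,0,0,0.65]' && python3 ok.py && python3 -m handwheel '[-0.05,0.75,0,0.1,0.65, 0,0,0,0,0.65]' && python3 ok.py && python3 -m handwheel '[-0.05,0.75,0,0.1,0.65, 0,0,0,0,0.65]' && python3 ok.py;python3 st.py
```

```text
t: 17.1
ee_pos: [0.6462, -0.025, 0.1111]
tool_rot: [-0.001, 0.914, -0.405, 0.001]
wrist_force: [7.5, 7.7, -4.6]
width: 0.03
gripper_force: 5.7
F tool [ -0.7 -10.7   4.7]
t 17.1 tool force [ -0.7 -10.7   4.7] rel axis mm [72.8  0.9  0.1] wound 4.355185307179586 q6 2.29
handle rel TCP tool mm [-4.6 -3.8  0. ]
```

```bash
python3 -m handwheel '[0,0.3,0,0.03,0.65, 0,0,0,0,0.65]'; python3 ok.py
```

```text
t: 17.45
ee_pos: [0.6445, -0.0266, 0.1112]
tool_rot: [-0.001, 0.908, -0.418, 0.002]
wrist_force: [10.8, 9.8, -4.9]
width: 0.0297
gripper_force: 7.1
F tool [ -0.5 -14.5   5. ]
```

```bash
python3 -m handwheel '[0,0.15,0,0.02,0.65, 0,0,0,0,0.65, 0,0,0,0,0.65, 0,0,0,0,0.65]'; python3 st.py
```

```text
t: 17.95
ee_pos: [0.6437, -0.0273, 0.1112]
tool_rot: [-0.002, 0.904, -0.427, 0.002]
wrist_force: [11.9, 9.3, -5.8]
width: 0.0299
gripper_force: 7.8
t 17.95 tool force [  0.3 -15.1   5.8] rel axis mm [72.9  0.8  0.1] wound 4.403185307179586 q6 2.34
handle rel TCP tool mm [-5.3 -5.5  0. ]
```

```bash
python3 -m handwheel '[0,-0.6,0,0,0.65, 0,-0.6,0,0,0.6, 0,0,0,0,0.4, 0,0,0,0,0.4]'; python3 ok.py; python3 -m handwheel '[0,0,-3,0,0.4, 0,0,-4,0,0.4, 0,0,-4,0,0.4, -4,0,-2,0,0.4, -5,0,0,0,0.4, 0,0,0,0,0.4]'
python3 - <<'E'
from h import *
ims=[]
for n in("scene","side","wrist"):
    c=capture(n)
    m=masks_of("handle_end",c)[:1];b=masks_of("bolt_tip",c)[:1];print(n,[(i["score"],i["xy"]) for i in m+b])
    for k in("bottle","terminal","padlock"):
        z={"bottle":.1,"terminal":.03,"padlock":.02}[k]
        print(k,[ray(c,i["xy"],z).round(3) for i in masks_of(k,c)[:1]])
    u,v=[int(i) for i in proj(c,(.59,.06,.07))]
    w=60 if n!="wrist" else 150
    v=max(w,min(480-w,v));u=max(w,min(640-w,u))
    ims.append(cv2.resize(c["img"][v-w:v+w,u-w:u+w],(266,266),interpolation=cv2.INTER_CUBIC))
cv2.imwrite("pics/m7.png",np.hstack(ims))
E
```

```text
t: 18.55
ee_pos: [0.6508, -0.0215, 0.1108]
tool_rot: [0.0, 0.904, -0.428, -0.0]
wrist_force: [0.5, -0.7, 0.1]
width: 0.0511
gripper_force: 0.0
F tool [ 0.9  0.  -0.1]
t: 19.3
ee_pos: [0.5925, 0.0502, 0.2415]
tool_rot: [0.0, 0.904, -0.428, -0.0]
wrist_force: [0.5, -0.4, -0.5]
width: 0.0511
gripper_force: 0.0
scene [(0.78, [364.1, 237.3]), (0.45, [410.9, 234.4])]
bottle [array([ 0.765, -0.209,  0.1  ])]
terminal [array([ 0.605, -0.243,  0.03 ])]
padlock [array([0.416, 0.082, 0.02 ])]
side [(0.67, [367.0, 202.6])]
bottle [array([ 0.751, -0.223,  0.1  ])]
terminal [array([ 0.589, -0.242,  0.03 ])]
padlock [array([0.404, 0.081, 0.02 ])]
wrist [(0.63, [314.5, 115.8]), (0.77, [311.0, 277.7])]
bottle [array([ 0.653, -0.017,  0.1  ])]
terminal [array([ 0.563, -0.173,  0.03 ])]
padlock [array([0.405, 0.071, 0.02 ])]
```

View pics/m7.png

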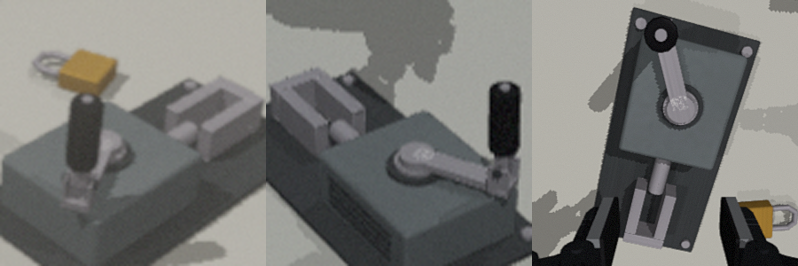

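The crops show the bolt inside the keeper, the handle upright and free of the gripper, and the bystanders unmoved.

```bash
python3 -c "from cell import job_done;print(job_done())"
```

```text
the job is handed in; nothing more can be done
None
```

I unfolded the handle upright and wound the bolt home until the crank came up firm at about 15 N. I then released it with the handle standing, the bolt in the keeper and the bystanders unmoved in the final pictures, and handed the job in at about 19 s; no verdict came back.

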